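# Eject the battery tester from its ring and lay it out with the fob

### The arm

A 6-joint arm with a two-finger parallel gripper is mounted at the origin on the work surface. World frame = base frame: x ahead of the robot, y to its left, z up, the work surface at z = 0. Lengths are in mm, angles in rad, forces in N, time in s.
With the tool pointing down it reaches from about 250 to 725 mm from the base axis. Payload 9.7 kg.
Tool frame: the origin (TCP) lies between the finger pads; the fingertips stand 22 mm ahead of it and the grasp point (between the pads) lies 3 mm ahead of it; z points along the fingers, y is the line along which they close (so a half turn about z gives the same grasp; the last joint's range is limited). The gripper opens to 85 mm and grips with 20 to 120 N. Pads are 22 mm wide; open, the fingers measure 114 mm over their backs; the gripper's body (76 mm by 85 mm) begins 54 mm behind the grasp point. The pads swing forward as they close: fully open they stand 13 mm farther back than shut.
Start: joints at [-1.229, 0.087, 0.176, 1.66, 0, 1.571], TCP at [184.348, -518.182, 253.284] pointing down, gripper open.
Joint ranges: [-3.13, 3.13], [-0.85, 1.81], [-1.15, 1.24], [-2.2, 2.28], [-1.44, 1.52], [-3.14, 3.14]. Speed limits (rad/s): [2.22, 2.22, 2.57, 3.14, 3.14, 3.14].

### API

Orientations are given as a 3x3 rotation matrix whose columns are the frame's x, y, z axes.
In Python, from workcell import sensors, optics, workorder gives the robot as it stands. The module is installed in compiled form; this text tells all that it offers.
- The arm moves only by the tool servo_tool, never from a script. Its argument "targets" is a list of rows, each a list of 2 entries, a list of its own where there are three numbers: the shift along the world's x, y, z in m, then the turn about the world's z in degrees. A call has 1 to 5 rows; each row shifts and turns the commanded pose from where the row before left it; what a row does not reach is not made up. A row lasts 1/8 s, in which the tool goes at most 62.5 mm and 10.7 degrees, less where a joint would pass 70% of its speed; a pose out of reach is approached as far as the arm can. A call is refused whole if a number of a shift passes 0.0625 or a number of a turn 10.7, either way. A call with a gripper value outside its range is refused whole. "fingers" is the opening in per cent of the stroke, from 0 (shut) to 100 (fully open), set as the call begins (left out, the last holds). The fingers move at their own pace and stop on an object; "force" is the grip in N (left out, the last holds). Time passes only in rows, so rows that do not move let the fingers close. It gives the time, the measured TCP pose, the force, the opening and the grip force at its end, in the units of the state.
- sensors.sense(): the state, without advancing time (a new reading comes with each control period).
- optics.grab_frame(name): name is "scene" or "top" or "wrist"; returns the picture (420x560x3 uint8, red, green, blue); there is no depth.
- optics.calibration(name): a dict with "fx", "fy", "cx", "cy" (pixels), "R" (3x3) and "t" (3): a world point X has camera coordinates R X + t. Camera axes: x right, y down, z forward; pixel columns grow to the right and rows downward; lengths in mm; the calibration is good to about 2 mm. A picture is of the moment at which its call begins: read the wrist's pose just before it. calibration takes no time and is no camera call; for the wrist camera it gives the pose at the moment of the call.
- workorder.close_job(): hands the job in; it is judged then, once.
Trained networks look in the newest picture that a camera, given by its name, has taken for a name from the list of things; names that differ only in an ending like _2 or _b are one class to them, and where a whole thing is asked for, a point or a joint stands for the part that bears it (a point fixed in the world has none). Each returns a list of dicts, best first, with "score" (0 to 1); they miss things now and then, are a little off and sometimes report something else, mostly with a low value. They report only what shows in the picture. A call takes as long as a camera call. They do not tell look-alikes from the thing itself.
- optics.find_in(camera, target): "bbox" ([left, top, width, height] in pixels, round what is visible of it).
- optics.silhouettes(camera, target): "mask" (420x560 bool, what is visible of it) and "bbox" ([left, top, width, height] in pixels, round what is visible of it).
- optics.landmark_of(camera, target): "position" ([column, row] in pixels: a listed point, or the origin of a listed thing).
The state is a dict: "t": time; "q": joint angles; "qd": joint speeds; "tau": joint torques, N m; "tcp_pos": TCP position; "eef_rot": TCP orientation; "contact_force": force on the tool from outside, world axes, zero at the start; "moment": the same for the moment, N m; "width": finger opening in mm; "finger_force": force on a finger pad.
Only numpy, scipy, OpenCV 4.12 (cv2) and the standard library are available. Lean on these libraries where they do the work, as an engineer would, in place of code of your own. Each camera call takes 0.05 s, during which the arm holds its last target. There are 200 camera calls.

### The job

The round chrome battery tester is sunk in the metal ring of its ejector stand. Press the stand's black pad fully down so that the tester is pushed up out of the ring from below, then take the tester from above and set it down, without dropping it, flat and face up in the tray that holds the white fob shell. Do not shift the fob shell or the two brass keys.

Things in the scene. Friction and masses are not known exactly. Their poses are not given: they have to be found in the camera images.
- stand: Ejector stand, fixed to the counter, turned by up to 20 degrees from start to start. Base plate 90 (x) by 200 (y) by 10 mm. On its -y half a dark steel ring, 68 mm outside and 50 mm inside diameter; on its +y half a grey housing 60 x 64 mm, top 50 mm above the counter, that carries the black press pad. Origin: centre of the underside, z up.
- ring_rim (a point): Centre of the mouth of the stand's ring, level with its rim, 50 mm above the counter (110 mm from the pad, on the -y side of the stand). Axes as the stand's.
- pad_top (a point): Centre of the flat top of the black press pad (36 x 40 mm), 86 mm above the counter at the start and 58 mm when fully down. Moves with the pad.
- ejector (a joint): How far the pad is pressed down, in m: 0 at the start, 0.028 at its stop. It moves straight down, takes about 5 to 8 N, and stays where it is left. As it goes down, a plunger inside the ring rises by the same amount and carries the tester up.
- tester_mid (a point): Centre (half-way up) of the chrome battery tester, a plain upright cylinder 46 mm in diameter and 28 mm tall, about 80 to 170 g, loose in the ring with 2 mm of play all round, its face with a black disc and brass contact up (+z). At the start its top is 4 mm below the rim; with the pad fully down its top stands 24 mm above the rim, its foot still 4 mm inside.
- fob_tray: Grey open tray with the white fob shell in it, fixed: 170 (x) by 130 (y) mm, walls 4 mm thick and 12 mm high, floor 4 mm thick. Origin: centre of the underside, z up. The fob lies in its +x half; the -x half (nearer the robot) is empty. It and the key tray swap places from start to start.
- key_tray: Tray of the same size and look that holds two brass keys. Origin: centre of the underside.
- fob_mid (a point): Centre (half-way up) of the glossy white fob shell, 70 mm long (its x) by 36 mm wide by 15 mm high, loose, lying across the +x half of the fob tray.
- key_a: Brass valet key, about 64 mm long (its x), 4 mm thick, loose in the key tray. Origin: on its underside.
- key_b: The other brass valet key, the same. Origin: on its underside.
Not all that is in view belongs to the job. Leave any blue look-alike of the part that bears tester_mid alone.

How it is judged (in metres and radians):
On the way, in this order (a step that is already met when the one before it is completed fails the run):
1. the pad is pressed fully down (to within 4 mm) and the tester stands raised in the ring, untouched by the fingers (value of joint ejector above 0.024 m and z of tester_mid in the frame of ring_rim above 0.005 m and horizontal distance between tester_mid and ring_rim below 0.008 m and contact force between the fingers and tester below 0.3 N), for 0.2 s.
2. the tester is held in the fingers and carried clear of the ring (horizontal distance between tester_mid and ring_rim above 0.04 m and contact force between the fingers and tester above 0.5 N), for 0.1 s.
At the end, for the whole second after the job is handed in: The tester rests flat (within 6 degrees) and face up on the floor of the tray with the fob shell, wholly between its walls, released and still (x of tester_mid in the frame of fob_tray between -0.06 and 0.06 m and y of tester_mid in the frame of fob_tray between -0.04 and 0.04 m and z of tester_mid in the frame of fob_tray between 0.013 and 0.022 m and angle between tester_mid's own z axis and vertical below 0.1 rad and linear speed of tester below 0.02 m/s and contact force between the fingers and tester below 0.05 N); the robot touches nothing.
It fails at once if the tester is dropped (falls freely, faster than 0.6 m/s) (linear speed of tester above 0.6 m/s and contact force between the fingers and tester below 0.05 N).
It fails at once if the fob shell is shifted by more than 20 mm (distance of fob_mid from where it was at the start of the episode above 0.02 m).
It fails at once if a brass key is shifted by more than 20 mm (distance of any of key_a, key_b from where it was at the start of the episode above 0.02 m).
It also fails if it takes over 46 s, if anything falls off the work surface, if the arm or the gripper's body presses on something with over 40 N, if the wrist force passes 120 N, or if a joint passes its speed limit or range.

## Working session

There is one attempt and no reset: what is moved stays moved. The work goes in short steps, Python scripts to look and compute and a tool call to move; the robot and the scene stay as the last step left them, time stands still between calls to the robot, and variables do not carry over. Pictures are saved under pics/ and viewed, at most 10 in all, crops included, and the job is handed in when it is done.

Besides the shell and the picture viewer there is one more tool, called as name([rows], argument=value, ...), one row to a line, values as JSON. servo_tool: Moves the arm, as the interface text tells. Its arguments: {"type":"object","properties":{"targets":{"type":"array","items":{"type":"array"}},"fingers":{"type":"number"},"force":{"type":"number"}},"required":["targets"]}

```bash
mkdir -p pics; cat > h.py <<'E'
import numpy as np, cv2
from workcell import sensors, optics, workorder
def ray(c,px,z):
    k=optics.calibration(c); R=np.array(k["R"]);t=np.array(k["t"])
    d=R.T@np.array([(px[0]-k["cx"])/k["fx"],(px[1]-k["cy"])/k["fy"],1]); o=-R.T@t
    return (o+d*(z-o[2])/d[2]).round(1)
def save(c,n):
    im=optics.grab_frame(c); cv2.imwrite(f"pics/{n}.png",im[:,:,::-1]); return im
E
python3 - <<'E'
from h import *
for c in("top","scene"):
    save(c,c+"0")
    for n,z in(("ring_rim",50),("pad_top",86),("tester_mid",32),("fob_tray",0),("key_tray",0),("fob_mid",11.5),("stand",0)):
        for r in optics.landmark_of(c,n)[:2]: print(c,n,round(r["score"],2),np.round(r["position"]),ray(c,r["position"],z))
a=cv2.imread("pics/top0.png");b=cv2.imread("pics/scene0.png")
s=sensors.sense();print(s["t"],s["eef_rot"],s["width"])
E
```

```text
top ring_rim 0.8 [198. 218.] [468.6 155.3  50. ]
top ring_rim 0.38 [174. 214.] [475.6 202.1  50. ]
top pad_top 0.97 [138. 203.] [492.8 265.2  86. ]
top pad_top 0.52 [196. 218.] [462.4 151.1  86. ]
top tester_mid 0.94 [197. 220.] [466.4 158.8  32. ]
top tester_mid 0.89 [250. 211.] [484.6  51.6  32. ]
top fob_tray 0.88 [318. 158.] [603.8 -92.1   0. ]
top key_tray 0.58 [407. 170.] [ 576.5 -279.9    0. ]
top fob_mid 0.59 [320. 140.] [640.1 -94.   11.5]
top stand 0.97 [176. 212.] [488.2 211.    0. ]
scene ring_rim 0.79 [319. 181.] [472.6 158.5  50. ]
scene pad_top 0.63 [354. 153.] [487.4 264.6  86. ]
scene tester_mid 0.76 [291. 219.] [496.2  40.7  32. ]
scene tester_mid 0.64 [286. 152.] [337.9 172.1  32. ]
scene fob_tray 0.64 [276. 288.] [591.1 -96.7   0. ]
scene key_tray 0.82 [209. 338.] [ 577.2 -276.5    0. ]
scene fob_mid 0.64 [289. 306.] [ 645.1 -105.2   11.5]
scene stand 0.69 [333. 183.] [480.1 210.4   0. ]
0.8 [[ 9.42144681e-01  3.35206502e-01 -3.05418552e-06]
 [ 3.35206502e-01 -9.42144681e-01 -3.62037377e-05]
 [-1.50132129e-05  3.30853761e-05 -9.99999999e-01]] 85.08146136362751
```

View pics/top0.png

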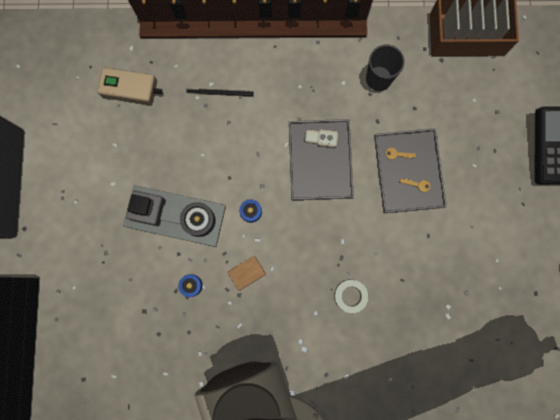

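View pics/scene0.png

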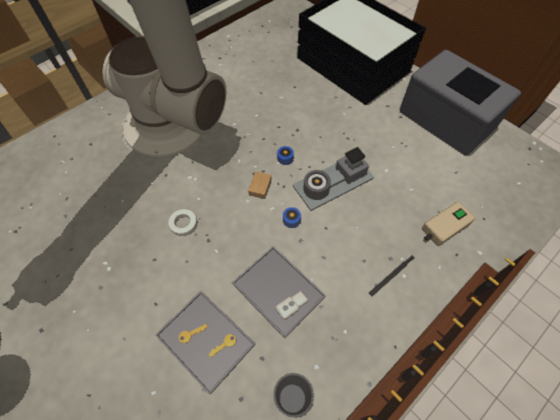

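Top picture: tester in the ring at (197,218), pad at (140,205), fob tray at (320,160) with the fob at (321,138), blue look-alikes at (250,211) and (190,286). The scene picture agrees, so I'm heading for the pad at about (490, 265).

servo_tool([
  [[0.015,0.039,0],1.5],
  [[0.015,0.039,0],1.5],
  [[0.015,0.039,0],1.5],
  [[0.015,0.039,0],1.5],
  [[0.015,0.039,0],1.5],
], fingers=0)

```text
t: 1.42
tcp_pos: [259.6, -322.0, 253.4]
eef_rot: [[0.89, 0.456, 0.0], [0.456, -0.89, -0.0], [0.0, 0.0, -1.0]]
contact_force: [-0.1, 0.5, 1.0]
width: -0.1
finger_force: 0.0
```

servo_tool([
  [[0.015,0.039,0],1.5],
  [[0.015,0.039,0],1.5],
  [[0.015,0.039,0],1.5],
  [[0.015,0.039,0],1.5],
  [[0.015,0.039,0],1.5],
])

```text
t: 2.05
tcp_pos: [334.6, -126.9, 253.5]
eef_rot: [[0.823, 0.568, 0.001], [0.568, -0.823, -0.0], [0.0, 0.001, -1.0]]
contact_force: [1.2, 0.4, -0.4]
width: -0.1
finger_force: 0.0
```

servo_tool([
  [[0.015,0.039,0],1.5],
  [[0.015,0.039,0],1.5],
  [[0.015,0.039,0],1.5],
  [[0.015,0.039,0],1.5],
  [[0.015,0.039,0],1.5],
])

```text
t: 2.68
tcp_pos: [409.6, 68.3, 253.5]
eef_rot: [[0.741, 0.671, 0.001], [0.671, -0.741, -0.0], [0.0, 0.0, -1.0]]
contact_force: [0.9, 0.3, 0.7]
width: -0.3
finger_force: 0.0
```

servo_tool([
  [[0.015,0.039,-0.01],1.5],
  [[0.015,0.039,-0.01],1.5],
  [[0.015,0.039,-0.01],1.5],
  [[0.015,0.039,-0.01],1.5],
  [[0,0,0],1.5],
])

```text
t: 3.3
tcp_pos: [469.4, 224.7, 211.7]
eef_rot: [[0.646, 0.764, -0.002], [0.764, -0.646, -0.001], [-0.002, -0.001, -1.0]]
contact_force: [-0.0, -0.4, -0.5]
width: -0.2
finger_force: 0.0
```

```bash
python3 - <<'E'
from h import *
save("wrist","w0")
for n,z in(("ring_rim",50),("pad_top",86),("tester_mid",32)):
    for r in optics.landmark_of("wrist",n)[:2]: print(n,round(r["score"],2),np.round(r["position"]),ray("wrist",r["position"],z))
s=sensors.sense();print(s["q"],s["tcp_pos"])
E
```

```text
pad_top 0.91 [269. 159.] [491.2 263.5  86. ]
tester_mid 0.92 [320. 244.] [467.2 155.4  32. ]
tester_mid 0.81 [385. 290.] [487.6  64.1  32. ]
[ 4.42331854e-01  1.33166707e-03  1.07810053e-02  1.57976515e+00
 -1.14512191e-04  2.71948797e+00] [469.23474373 222.21142371 213.80030833]
```

View pics/w0.png

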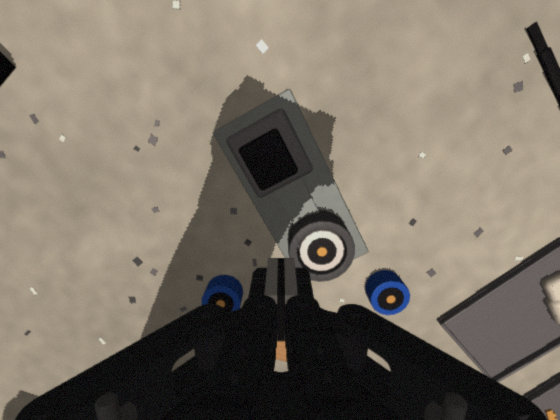

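The wrist view shows the pad centred at (269,159) and the chrome tester at (322,250), which puts the pad at about (491, 264). Now I'll go down onto it.

servo_tool([
  [[0.011,0.021,-0.02],0],
  [[0.011,0.021,-0.02],0],
  [[0,0,-0.03],0],
  [[0,0,-0.02],0],
  [[0,0,0],0],
])

```text
t: 4.12
tcp_pos: [490.8, 263.7, 122.5]
eef_rot: [[0.649, 0.76, -0.002], [0.76, -0.649, -0.001], [-0.002, -0.001, -1.0]]
contact_force: [-0.1, 0.9, -0.1]
width: -0.0
finger_force: 0.0
```

servo_tool([
  [[0,0,-0.006],0],
  [[0,0,-0.006],0],
  [[0,0,-0.006],0],
  [[0,0,-0.006],0],
  [[0,0,0],0],
])

```text
t: 4.75
tcp_pos: [491.4, 264.8, 99.3]
eef_rot: [[0.648, 0.761, 0.0], [0.761, -0.648, 0.0], [0.0, 0.0, -1.0]]
contact_force: [-0.5, -0.3, 0.4]
width: 0.0
finger_force: 0.0
```

servo_tool([
  [[0,0,-0.004],0],
  [[0,0,-0.004],0],
  [[0,0,-0.004],0],
  [[0,0,-0.004],0],
])

```text
t: 5.25
tcp_pos: [491.5, 264.9, 83.9]
eef_rot: [[0.648, 0.761, 0.001], [0.761, -0.648, 0.0], [0.001, 0.0, -1.0]]
contact_force: [-1.8, -2.1, 6.9]
width: -0.1
finger_force: 3.4
```

servo_tool([
  [[0,0,-0.002],0],
  [[0,0,-0.002],0],
])

```text
t: 5.5
tcp_pos: [491.5, 264.9, 79.9]
eef_rot: [[0.648, 0.761, 0.001], [0.761, -0.648, 0.0], [0.001, 0.0, -1.0]]
contact_force: [-2.7, -2.2, 18.4]
width: 0.0
finger_force: 10.4
```

servo_tool([
  [[0,0,0.03],0],
  [[0,0,0.05],0],
  [[-0.02,-0.04,0.04],0],
  [[-0.005,-0.02,0.02],0],
  [[0,0,0],0],
], fingers=100)

```text
t: 6.12
tcp_pos: [466.8, 204.3, 221.1]
eef_rot: [[0.649, 0.76, 0.003], [0.76, -0.649, 0.001], [0.003, 0.001, -1.0]]
contact_force: [-0.5, 0.9, -0.3]
width: 85.4
finger_force: 0.0
```

```bash
python3 - <<'E'
from h import *
save("wrist","w1")
for n,z in(("ring_rim",50),("pad_top",58),("tester_mid",60)):
    for r in optics.landmark_of("wrist",n)[:2]: print(n,round(r["score"],2),np.round(r["position"]),ray("wrist",r["position"],z))
for r in optics.silhouettes("wrist","tester_mid")[:2]:
    print(r["bbox"])
s=sensors.sense();print(s["t"],s["q"],s["tcp_pos"],s["width"])
E
```

```text
pad_top 0.65 [259. 138.] [489.7 263.8  58. ]
tester_mid 0.93 [212. 286.] [353.8 183.4  60. ]
tester_mid 0.77 [376. 272.] [491.5  87.7  60. ]
[288.2, 212.9, 45.3, 55.0]
[189.8, 262.3, 44.2, 41.1]
6.375 [ 4.14771632e-01 -1.87929203e-02 -1.43801715e-03  1.59031849e+00
  1.03135788e-04  2.69035597e+00] [466.12137403 205.27036058 217.82461134] 85.44139049982554
```

View pics/w1.png

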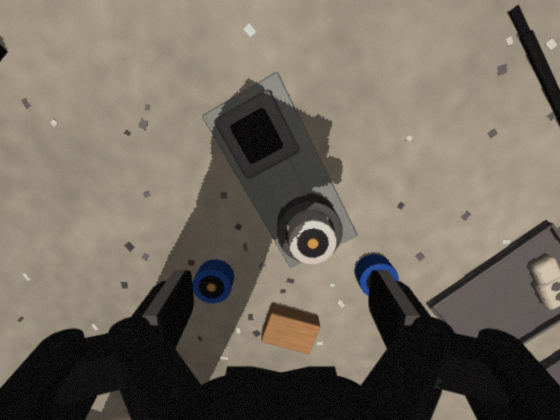

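The tester is up: its face centre is at (313,243), and the pad at (257,136) is down.

```bash
python3 - <<'E'
from h import *
print(ray("wrist",(313,243),74), ray("wrist",(257,136),58),sensors.sense()["tcp_pos"])
E
```

```text
[465.8 159.7  74. ] [488.9 266.2  58. ] [466.12137403 205.27036058 217.82461134]
```

servo_tool([
  [[0,-0.016,-0.02],0],
  [[0,-0.016,-0.02],0],
  [[0,-0.015,-0.02],0],
  [[0,0,-0.02],0],
  [[0,0,0],0],
])

```text
t: 7.0
tcp_pos: [465.4, 157.8, 137.1]
eef_rot: [[0.648, 0.762, -0.004], [0.762, -0.648, -0.001], [-0.003, -0.002, -1.0]]
contact_force: [-0.4, -0.2, 0.5]
width: 85.4
finger_force: 0.0
```

servo_tool([
  [[0,0,-0.02],0],
  [[0,0,-0.02],0],
  [[0,0,-0.014],0],
  [[0,0,-0.01],0],
  [[0,0,0],0],
])

```text
t: 7.62
tcp_pos: [466.1, 157.9, 74.9]
eef_rot: [[0.648, 0.761, -0.001], [0.761, -0.648, -0.0], [-0.001, -0.0, -1.0]]
contact_force: [0.5, -0.5, 0.0]
width: 85.4
finger_force: 0.0
```

servo_tool([
  [[0,0,-0.001],0],
  [[0,0,0],0],
  [[0,0,0],0],
  [[0,0,0],0],
  [[0,0,0],0],
], fingers=40, force=40)

```text
t: 8.25
tcp_pos: [466.6, 157.9, 74.8]
eef_rot: [[0.648, 0.761, 0.001], [0.761, -0.648, 0.0], [0.001, 0.0, -1.0]]
contact_force: [0.7, 0.1, 4.4]
width: 44.4
finger_force: 42.0
```

servo_tool([
  [[0,0,0.005],0],
  [[0,0,0.015],0],
  [[0,0,0.03],0],
  [[0,0,0.03],0],
  [[0,0,0],0],
])

```text
t: 8.88
tcp_pos: [467.4, 158.2, 157.3]
eef_rot: [[0.648, 0.761, 0.004], [0.761, -0.648, 0.001], [0.004, 0.002, -1.0]]
contact_force: [0.5, 0.2, -2.7]
width: 44.5
finger_force: 41.9
```

```bash
python3 - <<'E'
from h import *
save("wrist","w2")
for c in("top",):
    optics.grab_frame(c)
    for r in optics.silhouettes(c,"fob_tray")[:1]:
        m=r["mask"].astype(np.uint8); c4=cv2.boxPoints(cv2.minAreaRect(cv2.findNonZero(m)))
        print(r["score"],[ray("top",p,12) for p in c4])
s=sensors.sense();print(s["t"],s["width"],s["finger_force"],s["tcp_pos"],s["contact_force"])
E
```

```text
0.67 [array([685.6, -28.1,  12. ]), array([ 688. , -161.9,   12. ]), array([ 511.6, -162.1,   12. ]), array([509. , -31.3,  12. ])]
9.025 44.19808630175213 41.86664164066315 [466.05320714 157.71179506 153.67510575] [ 0.31544997 -0.40912155 -1.12045013]
```

View pics/w2.png

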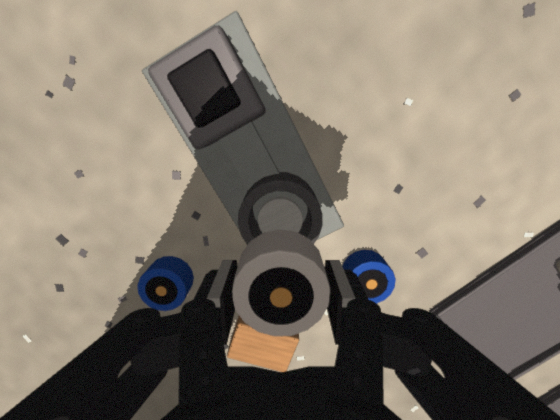

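The tester is held upright, with its face at (280,290) between the fingers. I'm carrying it to the empty half of the tray at about (563, -96).

servo_tool([
  [[0.0095,-0.02,0],-3],
  [[0.0095,-0.025,0],-3],
  [[0.0095,-0.028,0],-3],
  [[0.0095,-0.028,0],-3],
  [[0.0095,-0.028,0],-3],
])

```text
t: 9.65
tcp_pos: [513.5, 27.9, 153.0]
eef_rot: [[0.824, 0.566, -0.002], [0.566, -0.824, -0.0], [-0.002, -0.001, -1.0]]
contact_force: [0.7, 0.6, -1.3]
width: 44.6
finger_force: 41.8
```

servo_tool([
  [[0.0095,-0.028,0],-3],
  [[0.0095,-0.028,0],-3],
  [[0.0095,-0.028,0],-3],
  [[0.0095,-0.025,0],-3],
  [[0.0115,-0.016,0],-3],
])

```text
t: 10.28
tcp_pos: [563.2, -97.1, 153.2]
eef_rot: [[0.943, 0.332, -0.002], [0.332, -0.943, 0.0], [-0.002, -0.001, -1.0]]
contact_force: [-0.5, -0.4, -1.4]
width: 44.2
finger_force: 41.8
```

servo_tool([
  [[0,0,-0.02],0],
  [[0,0,-0.03],0],
  [[0,0,-0.03],0],
  [[0,0,-0.02],0],
  [[0,0,0],0],
])

```text
t: 10.9
tcp_pos: [562.2, -95.7, 52.1]
eef_rot: [[0.942, 0.335, -0.004], [0.335, -0.942, 0.001], [-0.004, -0.002, -1.0]]
contact_force: [-0.6, 0.2, -1.7]
width: 44.2
finger_force: 41.8
```

```bash
python3 - <<'E'
from h import *
save("scene","s2")
im=cv2.imread("pics/s2.png")[200:400,150:400]; cv2.imwrite("pics/s2c.png",cv2.resize(im,None,fx=3,fy=3))
optics.grab_frame("wrist")
for r in optics.landmark_of("wrist","fob_mid")[:1]: print(r["score"],ray("wrist",r["position"],11.5))
s=sensors.sense();print(s["t"],s["width"],s["finger_force"],s["tcp_pos"],s["contact_force"])
E
```

```text
0.8 [644.8 -97.8  11.5]
11.05 44.36812989315709 41.81503772735596 [563.89113737 -96.14678491  55.1667285 ] [ 0.51331301 -0.59905185 -0.85371282]
```

View pics/s2c.png

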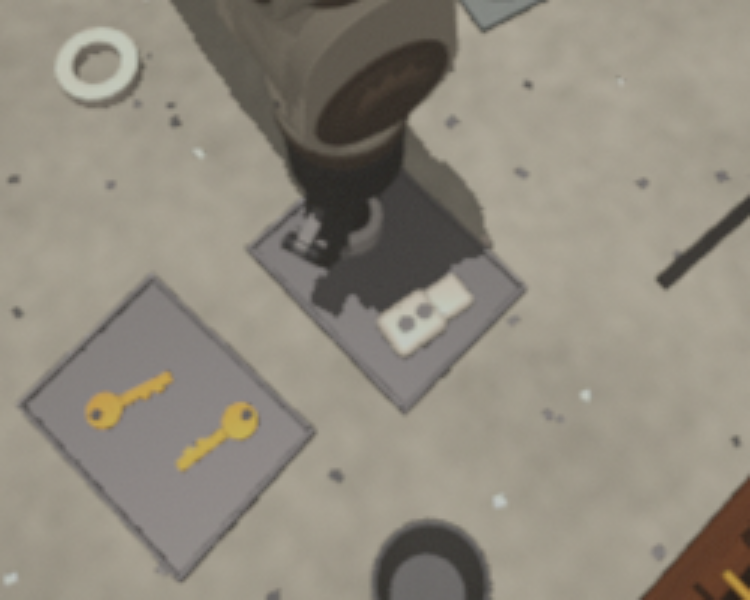

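The tester hangs over the empty near half of the tray, around crop (370,220), and the fob at crop (425,312) hasn't moved. I'll lower it in small steps until it touches.

servo_tool([
  [[0,0,-0.007],0],
  [[0,0,-0.006],0],
  [[0,0,-0.004],0],
  [[0,0,-0.003],0],
  [[0,0,0],0],
])

```text
t: 11.68
tcp_pos: [563.2, -96.2, 34.0]
eef_rot: [[0.942, 0.335, -0.0], [0.335, -0.942, 0.0], [-0.0, -0.0, -1.0]]
contact_force: [1.0, 0.5, -1.7]
width: 44.8
finger_force: 41.8
```

servo_tool([
  [[0,0,-0.001],0],
  [[0,0,-0.001],0],
  [[0,0,0],0],
])

```text
t: 12.05
tcp_pos: [563.5, -96.2, 33.2]
eef_rot: [[0.942, 0.335, 0.001], [0.335, -0.942, -0.0], [0.001, 0.0, -1.0]]
contact_force: [-2.6, 0.3, 5.0]
width: 44.6
finger_force: 42.5
```

servo_tool([
  [[0,0,0],0],
  [[0,0,0],0],
  [[0,0,0],0],
  [[0,0,0],0],
], fingers=72)

```text
t: 12.55
tcp_pos: [563.3, -96.2, 32.2]
eef_rot: [[0.942, 0.335, -0.0], [0.335, -0.942, -0.0], [-0.0, -0.0, -1.0]]
contact_force: [-0.0, -0.6, -0.1]
width: 61.5
finger_force: 0.0
```

servo_tool([
  [[0,0,0.01],0],
  [[0,0,0.03],0],
  [[0,0,0.05],0],
  [[0,0,0.05],0],
  [[0,0,0],0],
])

```text
t: 13.18
tcp_pos: [565.1, -96.5, 177.6]
eef_rot: [[0.942, 0.335, 0.008], [0.335, -0.942, -0.001], [0.007, 0.004, -1.0]]
contact_force: [-0.5, 0.1, 0.2]
width: 61.3
finger_force: 0.0
```

```bash
python3 - <<'E'
from h import *
save("wrist","w3")
for n,z in(("tester_mid",18),("fob_mid",11.5),("fob_tray",0)):
    for r in optics.landmark_of("wrist",n)[:1]: print(n,r["score"],r["position"],ray("wrist",r["position"],z))
s=sensors.sense();print(s["t"],s["width"],s["finger_force"],s["tcp_pos"],s["contact_force"])
E
```

```text
tester_mid 0.76 [113.9, 228.2] [486.8  46.7  18. ]
fob_mid 0.56 [308.0, 120.5] [640.7 -93.3  11.5]
fob_tray 0.57 [289.6, 170.0] [592.4 -93.9   0. ]
13.375 61.25932130802654 0.0 [562.84624973 -96.08072282 171.1359369 ] [ 0.72353438 -0.43998597 -0.48894156]
```

View pics/w3.png

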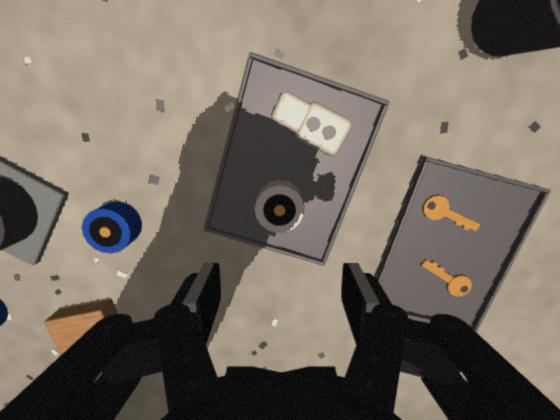

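The tester stands flat and face up in the fob tray at (280,210), clear of the walls. The fob and both keys haven't moved, and the gripper is clear.

```bash
python3 -c "
from workcell import workorder
print(workorder.close_job())"
```

```text
the job is handed in; nothing more can be done
None
```

The job is handed in: I pressed the pad down to its stop, lifted the tester out and set it flat and face up in the fob tray; the last picture showed the fob shell and keys still in place, but hand-in returned no verdict.

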